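# Put the garlic away in its slide-top keeper

## Robot

A 7-joint arm with a two-finger parallel gripper is mounted at the origin on a cart in front of the work surface, level with it; the furniture and walls round the work are solid. World frame = base frame: x ahead of the robot, y to its left, z up, the work surface at z = 0. Lengths are in m, angles in rad, forces in N, time in s.
With the tool pointing down it reaches from about 0.425 to 0.975 m from the base axis. Payload 16.7 kg.
Tool frame: the origin (TCP) lies on the centre line of the jaws, within the pads' length; the fingertips stand 8 mm ahead of it and the grasp point (between the pads) lies 11 mm behind it; z points along the fingers, y is the line along which they close (so a half turn about z gives the same grasp; the last joint's range is limited). The gripper opens to 85 mm and grips with 20 to 120 N. Pads are 22 mm wide; open, the fingers measure 114 mm over their backs; the gripper's body (76 mm by 85 mm) begins 54 mm behind the grasp point. The pads swing forward as they close: fully open they stand 13 mm farther back than shut.
Start: joints at [1.01, 0.426, 0.074, 1.606, -0.034, 1.111, -0.067], TCP at [0.27, -0.619, 0.239] pointing down, gripper open.
Joint ranges: [-2.85, 2.85], [-0.5, 2.14], [-1.23, 1.37], [0.21, 2.46], [-1.02, 4.16], [0.16, 2.05], [-2.73, 2.73]. Speed limits (rad/s): [1.89, 1.89, 2.39, 2.39, 3.01, 3.01, 3.01].

## Interface

Orientations are given as a rotation vector (axis times angle).
In Python, from plant import arm gives the robot as it stands. The module is installed in compiled form; this text tells all that it offers.
- The arm moves only by the shell command python3 -m crank 'ROWS' [FORCE]. ROWS is JSON, a list of rows, each a list of 3 entries, a list of its own where there are three numbers: the shift along the tool's x, y, z in m, then the turn, a rotation vector about the tool's x, y, z in rad, then the opening, from 0 (shut) to 1 (fully open). A call has 1 to 12 rows; each row is the pose to reach, as a shift and turn from the pose commanded when the call began, along the tool's axes at that moment; what a row does not reach only later rows make up. A row lasts 1/8 s, in which the tool goes at most 62.5 mm and 10.7 degrees, less where a joint would pass 70% of its speed; a pose out of reach is approached as far as the arm can. A call with a gripper value outside its range is refused whole. The fingers move at their own pace and stop on an object; FORCE is the grip in N (left out, the last holds). Time passes only in rows, so rows that repeat a pose let the fingers close. It gives the time, the measured TCP pose, the force, the opening and the grip force at its end, in the units of the state.
- arm.state(): the state, without advancing time (a new reading comes with each control period).
- arm.grab_frame(name): name is "side" or "top"; returns (picture, depth): 480x640x3 uint8, red, green, blue; 480x640 float32, m along the optical axis (not along the pixel's ray), 0 where there is no reading.
- arm.get_calibration(name): a dict with "mtx" (3x3 intrinsics, pixels), "D" ([k1, k2, p1, p2, k3] as OpenCV has them; the pictures are not rectified), "T" (4x4, takes a point from camera to world coordinates). Camera axes: x right, y up, looking along -z (the intrinsics and any distortion apply to the point x, -y, -z); pixel columns grow to the right and rows downward; lengths in m; the calibration is good to about 2 mm. A picture is of the moment at which its call begins. get_calibration takes no time and is no camera call.
- arm.close_job(): hands the job in; it is judged then, once.
The state is a dict: "time": time; "joint_positions": joint angles; "joint_vel": joint speeds; "tau": joint torques, N m; "tool_pos": TCP position; "tcp_rot": TCP orientation; "force": force on the tool from outside, world axes, zero at the start; "ft_torque": the same for the moment, N m; "opening": opening from 0.0 (shut) to 1.0 (fully open); "grasp_force": force on a finger pad.
Only numpy, scipy, OpenCV 4.12 (cv2) and the standard library are available. Lean on these libraries where they do the work, as an engineer would, in place of code of your own. Each camera call takes 0.05 s, during which the arm holds its last target. There are 200 camera calls.

## Task

Put the garlic bulb away: set it down inside the open wooden garlic keeper without dropping it, then pick up the keeper's loose wooden lid, start its round nose in the channel at the keeper's low end, slide it shut over the springy ridge of the catch at the far end until it snaps in, press it firmly home against the catch's stop with 12 to 15 N, and let go. Go by feel: the catch is screwed on through slots and sits a little differently each time, and the thin wood and the catch must never be loaded with more than 20 N. Leave the lemon, the bottle, the mill and the shaker where they stand.

Things in the scene. Friction and masses are not known exactly. Their poses are not given: they have to be found in the camera images.
- garlic: Pale pink-white garlic bulb, 56 mm across and 56 mm high, 34 g, standing on the worktop right of the keeper. Origin: centre of its underside, z up. It swaps places with the lemon between starts.
- garlic_mid (a point): Middle of the garlic bulb, 28 mm above its underside; its height to grip.
- keeper: Open pale-wood garlic keeper with air holes, held fast on the worktop by its feet: 176 mm long (its x), 98 wide (its y), 85 high. Origin: centre of its underside, z up. Its +x is the way the lid closes (about to the robot's right). The lid slides on two ledges 72 mm up (on the side walls, y 38 to 49 mm), between upright rails with 1.5 mm of play each side; friction about 0.3.
- keeper_mouth (a point): Middle of the keeper's low mouth edge, where the lid goes in: keeper x -88 mm, 72 mm up (ledge height; the mouth's end wall ends there too). Over the first 20 mm from the mouth the rails flare outward to about 5 mm of play each side.
- keeper_lip (a point): Middle between the front ends of the lips: keeper x -75 mm, at their underside. The lips reach over the ledges (underside 80.5 mm up, top 84.5, gap between them 80 mm wide) and hold the lid down with 1.5 mm of vertical play. They begin 13 mm in from the mouth with a slightly raised lead-in; nearer the mouth the lid's nose can be set down on the ledges from above.
- keeper_end (a point): Middle of the far end wall's inner face at ledge height: keeper x +80 mm. In front of it, on a batten (keeper x 40 to 80 mm, top 66 mm up), the steel spring catch is screwed through slots: a turned-up stop, and 10 mm before it the sprung ridge. The stop's face lies 3 to 15 mm before this wall (keeper x +65 to +77 mm), otherwise unknown: it must be felt. It yields to nothing under 100 N.
- keeper_floor (a point): Centre of the keeper's inner floor, 9 mm above the worktop. The inside is 160 mm long (keeper x -80 to +80 mm), 76 mm wide and 63 mm deep to the ledges; the batten of the catch, 54 to 66 mm up, bridges it from keeper x +40 mm to the far wall, so things go in nearer the mouth.
- ridge (a joint): Give of the catch's sprung ridge, m: 0 up, 0.0045 down. Crest 4 mm above the ledges, 10 mm before the stop; slope of 24 degrees on the mouth side, steep behind; 3.5 N plus 1.3 N per mm. The nose meets it about 19 mm before home; riding over takes a push of some 4 to 10 N. 3 mm before home it snaps up into the lid's groove and the push falls, until the nose meets the hard stop.
- lid: Loose lid of darker wood, 160 mm long (its x), 88 wide, 7 thick, 90 g, lying flat left of the keeper, bar up. Origin: centre of its underside, z up. Its +x end is the round nose that goes in first (at the start about to the robot's right); under it, 7 to 25 mm behind the nose, is a cross groove for the ridge. Home, its tail is within 7 mm of flush with the mouth end.
- lid_bar (a point): Centre of the lid's dark wood pull bar, near its tail: lid x -50 mm, 17 mm above the underside. The bar is 14 mm thick along the lid's x, 50 mm long along y, its top 27 mm above the lid's underside, 20 above the lid's top. It is 130 mm behind the nose.
- lid_nose (a point): Front of the lid's round nose: lid x +80 mm, 3.5 mm above the underside.
- lemon: Yellow lemon, 71x53x51 mm, lying near the garlic. Leave it alone. Origin: underside.
- olive_oil: Dark green oil bottle with a red cap, 62 mm wide, 267 mm high, left behind. Leave it alone. Origin: underside.
- pepper_mill: Wooden pepper mill, 58 mm wide, 170 mm high, left behind. Leave it alone. Origin: underside.
- salt_shaker: Glass salt shaker, 44 mm wide, 90 mm high, left behind. Leave it alone. Origin: underside.

How it is judged:
By the outcome, as a careful person would: the job done as asked, in the order asked, and still so for the second after the job is handed in, with the robot touching nothing.
It also fails if it takes over 72 s, if anything falls off the work surface, if the arm or the gripper's body presses on something with over 40 N, if the wrist force passes 120 N, or if a joint passes its speed limit or range.

## Working session

There is one attempt and no reset: what is moved stays moved. The work goes in short steps, Python scripts to look and compute and a shell command to move; the robot and the scene stay as the last step left them, time stands still between calls to the robot, and variables do not carry over. Pictures are saved under pics/ and viewed, at most 12 in all, crops included, and the job is handed in when it is done.

```bash
mkdir -p pics; ls
cat > h.py <<'E'
import numpy as np, cv2
from plant import arm
from scipy.spatial.transform import Rotation as R
def world(name,d,px):
    c=arm.get_calibration(name);K=np.array(c["mtx"]);D=np.array(c["D"]);T=np.array(c["T"])
    px=np.atleast_2d(np.array(px,float))
    n=cv2.undistortPoints(px[:,None,:],K,D)[:,0]
    z=np.array([d[int(round(v)),int(round(u))] for u,v in px])
    p=np.c_[n[:,0]*z,-n[:,1]*z,-z,np.ones(len(z))]
    return (p@T.T)[:,:3]
def cloud(name,d):
    v,u=np.mgrid[0:480,0:640]
    return world(name,d,np.c_[u.ravel(),v.ravel()]).reshape(480,640,3)
E
python3 - <<'E'
from h import *
for n in ("top","side"):
    p,d=arm.grab_frame(n); cv2.imwrite(f"pics/{n}0.png",p[:,:,::-1]); np.savez(f"{n}0.npz",p=p,d=d)
    print(n,arm.get_calibration(n)["T"])
s=arm.state();print({k:np.round(v,3) for k,v in s.items()});print(R.from_rotvec(s["tcp_rot"]).as_matrix().round(3))
E
```

```text
pics
top [[ 0.01548018  0.99251383 -0.12114724  0.41974318]
 [-0.99981911  0.01402612 -0.01284605  0.02735701]
 [-0.01105066  0.12132419  0.99255142  1.2708435 ]
 [ 0.          0.          0.          1.        ]]
side [[ 0.99893849 -0.0343013   0.03074597  0.60678628]
 [ 0.04533919  0.61420782 -0.78784079 -1.24763274]
 [ 0.00813955  0.78839849  0.61511102  1.07401723]
 [ 0.          0.          0.          1.        ]]
{'time': np.float64(0.1), 'joint_positions': array([ 1.009,  0.427,  0.074,  1.607, -0.034,  1.111, -0.067]), 'joint_vel': array([ 0.001, -0.001, -0.001, -0.001,  0.   , -0.001,  0.002]), 'tau': array([ 1.2000e-02, -9.5151e+01,  3.7730e+00, -4.6440e+01,  2.0000e-02,
        6.0000e-03, -0.0000e+00]), 'tool_pos': array([ 0.27 , -0.618,  0.239]), 'tcp_rot': array([-3.074e+00, -6.420e-01,  1.000e-03]), 'force': array([-0.686,  0.763, -0.806]), 'ft_torque': array([-0.029,  0.003, -0.002]), 'grasp_force': np.float64(0.0), 'opening': np.float64(1.0)}
[[ 0.916  0.4   -0.001]
 [ 0.4   -0.916  0.001]
 [-0.    -0.001 -1.   ]]
```

View pics/top0.png

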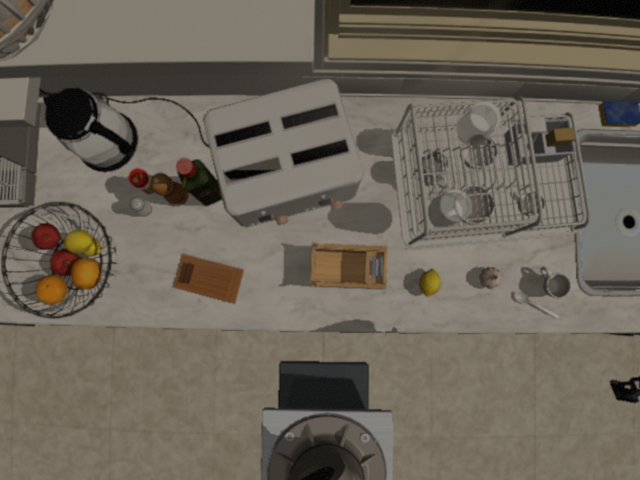

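View pics/side0.png

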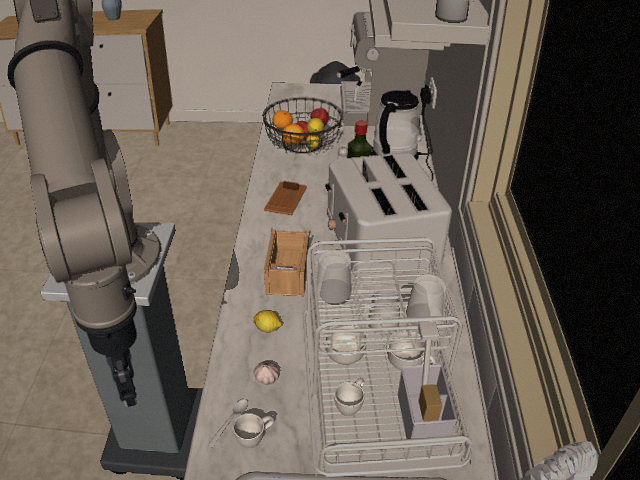

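The top view shows the lid at (208,278), keeper at (349,266), lemon at (430,282) and garlic at (490,276). The side view shows the garlic at (266,372), the lemon at (267,320) and a toaster close behind the keeper. Next I measure.

Run:
```python
from h import *
f=np.load("top0.npz");p,d=f["p"],f["d"];C=cloud("top",d);np.save("C.npy",C)
def st(n,u0,u1,v0,v1,zl,zh):
    Q=C[v0:v1,u0:u1].reshape(-1,3);m=(Q[:,2]>zl)&(Q[:,2]<zh);Q=Q[m]
    r=cv2.minAreaRect(Q[:,:2].astype(np.float32)*1000)
    print(n,len(Q),Q.mean(0).round(4),np.quantile(Q[:,2],[.02,.5,.98]).round(4),"rect",np.round(r[0],1),np.round(r[1],1),round(r[2],1))
st("garlic",475,506,258,296,.012,.08); st("garlictop",475,506,258,296,.035,.08)
st("lemon",413,446,262,302,.012,.08)
st("lid",165,252,248,310,.004,.05); st("bar",165,252,248,310,.018,.05)
st("keeper hi",300,396,235,298,.06,.1);st("keeper rails",300,396,235,298,.077,.1)
st("work",390,410,300,320,-.05,.05)
st("toaster",205,365,75,230,.05,.4)
for t,(u0,v0,u1,v1) in {"k":(295,230,400,300),"l":(165,245,255,310)}.items():
    cv2.imwrite(f"pics/c{t}.png",cv2.resize(p[v0:v1,u0:u1,::-1],None,fx=7,fy=7,interpolation=2))
```

```text
garlic 398 [ 0.4777 -0.391   0.0358] [0.02   0.0362 0.0504] rect [ 477.9 -392.4] [52.8 54.5] 81.2
garlictop 223 [ 0.4783 -0.395   0.0411] [0.0354 0.0403 0.0522] rect [ 478.8 -396.9] [44.3 44.4] 71.2
lemon 469 [ 0.4649 -0.2416  0.0414] [0.0248 0.0425 0.0526] rect [ 465.6 -244.3] [56.4 57.2] 32.9
lid 2180 [0.4691 0.2996 0.0084] [0.0042 0.0073 0.027 ] rect [467.  302.6] [151.8 218.2] 0.8
bar 119 [0.4805 0.3478 0.0259] [0.019  0.0261 0.0315] rect [480.2 349.2] [15.  49.1] 78.1
keeper hi 1592 [ 0.5003 -0.0632  0.0761] [0.0625 0.0753 0.0879] rect [500.  -43.2] [174.1 102.8] 88.7
keeper rails 762 [ 0.4986 -0.0619  0.0837] [0.0778 0.0839 0.0885] rect [500.9 -43.5] [173.6 102.8] 89.3
work 400 [ 3.979e-01 -1.747e-01 -3.000e-04] [-0.0048 -0.0003  0.0042] rect [ 397.8 -174.6] [46.8 48.3] 0.6
toaster 18584 [0.7544 0.1117 0.1681] [0.0584 0.1879 0.1941] rect [776.3 119.9] [401.9 375.4] 89.9
```

View pics/ck.png

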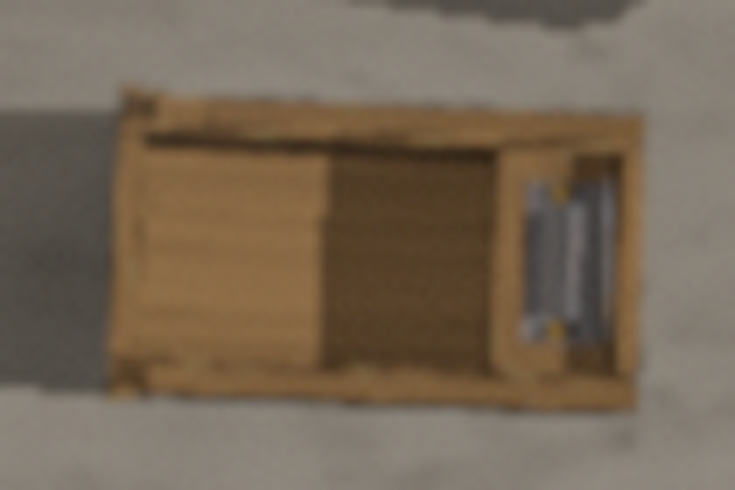

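View pics/cl.png

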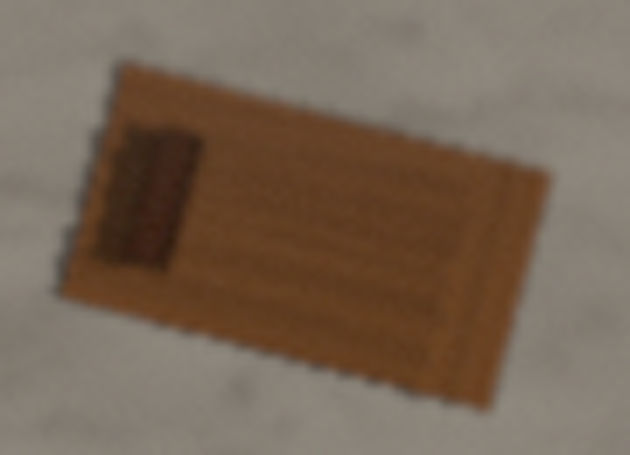

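Corners: keeper in the crop (122,92),(642,115),(633,408),(110,394), with the mouth at left and the catch near (570,265). Lid (122,62),(550,172),(490,407),(62,293), bar at the left. I'll intersect these pixel rays with the known heights.

```bash
cat >> h.py <<'E'
def plane(name,px,z):
    c=arm.get_calibration(name);K=np.array(c["mtx"]);D=np.array(c["D"]);T=np.array(c["T"])
    n=cv2.undistortPoints(np.array(px,float).reshape(-1,1,2),K,D)[:,0]
    r=np.c_[n[:,0],-n[:,1],-np.ones(len(n))]@T[:3,:3].T;o=T[:3,3]
    return o+r*((z-o[2])/r[:,2])[:,None]
def rect(w):  # corners tail-left, nose-left, nose-right, tail-right
    a=(w[1]-w[0]+w[2]-w[3])/2;b=(w[0]-w[3]+w[1]-w[2])/2
    print("centre",w.mean(0).round(4),"len",np.linalg.norm(a).round(4),"wid",np.linalg.norm(b).round(4),"yaw of +x deg",np.degrees(np.arctan2(a[1],a[0])).round(2),"from y",(np.degrees(np.arctan2(-b[0],b[1]))).round(2))
E
python3 - <<'E'
from h import *
f=lambda L,o:(np.array(L)+.5)/7-.5+o
rect(plane("top",f([(122,92),(642,115),(633,408),(110,394)],(295,230)),.0845))
rect(plane("top",f([(122,62),(550,172),(490,407),(62,293)],(165,245)),.006))
C=np.load("C.npy");p=np.load("top0.npz")["p"].astype(int)
# lid mask by colour
hsv=cv2.cvtColor(p.astype(np.uint8),cv2.COLOR_RGB2HSV)
m=np.zeros((480,640),np.uint8);m[245:310,165:255]=(hsv[245:310,165:255,1]>100)
v,u=np.nonzero(m);W=plane("top",np.c_[u,v],.007);r=cv2.minAreaRect((W[:,:2]*1000).astype(np.float32));print("lid mask",r,len(u))
# bar top by depth
Q=C[245:310,165:255].reshape(-1,3);Q=Q[Q[:,2]>.02];print("bar",np.median(Q,0),len(Q))
g=p[258:296,470:510]; 
# garlic by side camera
f=np.load("side0.npz");S=cloud("side",f["d"]);Q=S[350:392,245:290].reshape(-1,3);Q=Q[(Q[:,2]>.012)&(Q[:,2]<.08)]
print("side garlic",Q.min(0),Q.max(0),Q.mean(0))
T=C[258:296,470:510].reshape(-1,3);
Q=np.r_[T[(T[:,2]>.012)],Q]
from scipy.optimize import least_squares
s=least_squares(lambda x:np.linalg.norm(Q-[x[0],x[1],.028],axis=1)-.027,[.478,-.395],loss="soft_l1",f_scale=.002);print("garlic fit",s.x)
hs=cv2.cvtColor(f["p"],cv2.COLOR_RGB2HSV)
# toaster near front
Q=C[190:245,205:400].reshape(-1,3);Q=Q[Q[:,2]>.1];print("toaster min x",Q[:,0].min(),Q[Q[:,0].argmin()])
E
```

```text
centre [ 0.4992 -0.0427  0.0845] len 0.173 wid 0.0988 yaw of +x deg -91.24 from y -91.57
centre [0.4684 0.3002 0.006 ] len 0.1594 wid 0.085 yaw of +x deg -103.36 from y -102.57
lid mask ((467.6506042480469, 300.2404479980469), (158.89010620117188, 85.29398345947266), 76.622314453125) 2176
bar [0.4782628  0.34709781 0.02670925] 128
side garlic [ 0.45210847 -0.43199435  0.01279157] [ 0.5062274  -0.3733353   0.05751733] [ 0.48139878 -0.40840643  0.03373083]
garlic fit [ 0.47891358 -0.39631002]
toaster min x 0.4197431838998858 [0.41974318 0.02735701 1.2708435 ]
```

```bash
cat >> h.py <<'E'
def go(x,y,z,yaw):
    """shift/turn to put TCP at xyz, tool down, tool y at yaw (deg)"""
    s=arm.state();M=R.from_rotvec(s["tcp_rot"])
    a=np.radians(yaw);ya=np.array([np.cos(a),np.sin(a),0]);za=np.array([0,0,-1.]);G=R.from_matrix(np.c_[np.cross(ya,za),ya,za])
    print("shift",M.inv().apply(np.array([x,y,z])-s["tool_pos"]).round(4),"turn",(M.inv()*G).as_rotvec().round(4),"pos",np.round(s["tool_pos"],4),"F",np.round(s["force"],2),"open",np.round(s["opening"],3),"t",s["time"])
E
python3 -c "
from h import *
go(.479,-.396,.12,-91.3)"
```

```text
shift [ 0.2805 -0.1199  0.1188] turn [-1.100e-03  4.000e-04  4.344e-01] pos [ 0.27   -0.6183  0.2387] F [-0.69  0.76 -0.81] open 1.0 t 0.1
```

```bash
python3 -m crank '[[[0.05,-0.02,0.02],[0,0,0.1],1],[[0.1,-0.043,0.042],[0,0,0.2],1],[[0.15,-0.064,0.063],[0,0,0.3],1],[[0.2,-0.085,0.085],[0,0,0.4],1],[[0.25,-0.107,0.106],[0,0,0.434],1],[[0.28,-0.12,0.119],[0,0,0.434],1],[[0.28,-0.12,0.119],[0,0,0.434],1],[[0.28,-0.12,0.119],[0,0,0.434],1]]' 25; python3 -c "
from h import *
go(.479,-.396,.02,-91.3)
p,d=arm.grab_frame('side');cv2.imwrite('pics/s1.png',cv2.resize(p[230:430,180:340,::-1],None,fx=3,fy=3))"
```

```text
time: 1.1
tool_pos: [0.4782, -0.3971, 0.1203]
tcp_rot: [3.141, -0.036, -0.001]
force: [-0.5, -1.7, 0.2]
opening: 1.001
grasp_force: 0.0
shift [ 0.0008 -0.0011  0.1003] turn [0.0002 0.0005 0.0001] pos [ 0.4782 -0.3971  0.1203] F [-0.48 -1.69  0.25] open 1.001 t 1.1
```

View pics/s1.png

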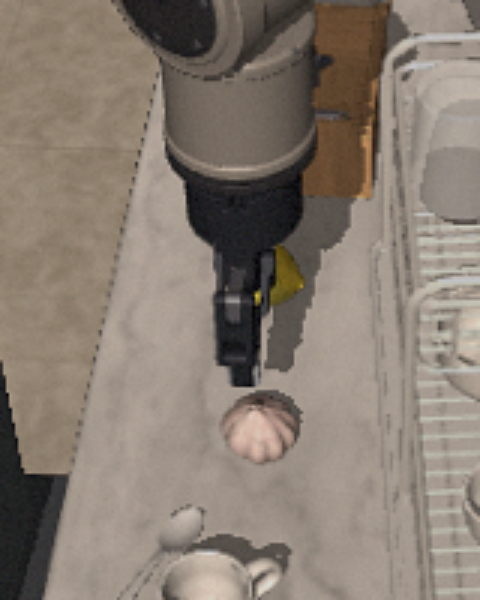

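Run:
```python
from h import *
c=arm.get_calibration("side");T=np.linalg.inv(c["T"])
for P in [(.4782,-.3971,.115),(.479,-.396,.028),(.479,-.396,.056)]:
    q=T@np.r_[P,1];q=q[:3]*[1,-1,-1];u=cv2.projectPoints(q[None],np.zeros(3),np.zeros(3),np.array(c["mtx"]),np.array(c["D"]))[0].ravel();print((u-[180,230])*3)
```

```text
[249.7664485  339.01228856]
[256.22830422 417.95706561]
[254.60811758 392.99641241]
```

Run:
```python
from h import *
for n,(u0,u1,v0,v1) in {"top":(472,508,258,296),"side":(245,290,350,392)}.items():
    f=np.load(n+"0.npz");p=f["p"][v0:v1,u0:u1].astype(int);m=(p[:,:,0]-p[:,:,2]>22)
    if n=="top": m|=0
    k,l,s,ce=cv2.connectedComponentsWithStats(m.astype(np.uint8));i=1+s[1:,4].argmax();print(n,s[i],ce[i]+[u0,v0])
    x,y,w,h,_=s[i];print(plane(n,[[u0+x+w/2-.5,v0+y+h/2-.5]],.028), cloud(n,f["d"])[v0:v1,u0:u1][l==i].mean(0))
```

```text
Traceback (most recent call last):
numpy._core._exceptions._UFuncOutputCastingError: Cannot cast ufunc 'bitwise_or' output from dtype('int64') to dtype('bool') with casting rule 'same_kind'
```

Run:
```python
from h import *
for n,(u0,u1,v0,v1) in {"top":(472,508,258,296),"side":(245,290,350,392)}.items():
    f=np.load(n+"0.npz");p=f["p"][v0:v1,u0:u1].astype(int);m=(p[:,:,0]-p[:,:,2]>22)
    k,l,s,ce=cv2.connectedComponentsWithStats(m.astype(np.uint8));i=1+s[1:,4].argmax();print(n,s[i],ce[i]+[u0,v0])
    x,y,w,h,_=s[i];print(plane(n,[[u0+x+w/2-.5,v0+y+h/2-.5]],.028), cloud(n,f["d"])[v0:v1,u0:u1][l==i].mean(0))
```

```text
top [ 14  11  17  19 172] [494.23837209 278.06976744]
[[ 0.47672087 -0.40346369  0.028     ]] [ 0.47605144 -0.40020921  0.03917317]
side [  7  12  27  24 410] [265.39268293 373.13414634]
[[ 0.4792596  -0.40764776  0.028     ]] [ 0.48076434 -0.41187047  0.03465617]
```

```bash
python3 -m crank '[[[0,0.004,0.03],[0,0,0],1],[[0.001,0.004,0.06],[0,0,0],1],[[0.001,0.004,0.085],[0,0,0],1],[[0.001,0.004,0.1],[0,0,0],1],[[0.001,0.004,0.1],[0,0,0],1],[[0.001,0.004,0.1],[0,0,0],0.6],[[0.001,0.004,0.1],[0,0,0],0.4],[[0.001,0.004,0.1],[0,0,0],0.4],[[0.001,0.004,0.1],[0,0,0],0.4]]' 20;  python3 -m crank '[[[0,0,0],[0,0,0],0.4],[[0,0,-0.01],[0,0,0],0.4],[[0,0,-0.03],[0,0,0],0.4],[[0,0,-0.03],[0,0,0],0.4]]'; python3 -c "
from h import *
go(.4,.4,.1,-91.3)"
```

```text
time: 2.28
tool_pos: [0.4801, -0.4009, 0.0217]
tcp_rot: [3.141, -0.035, 0.002]
force: [-1.7, 1.3, 9.4]
opening: 0.645
grasp_force: 19.4
time: 2.78
tool_pos: [0.4807, -0.4014, 0.0529]
tcp_rot: [3.139, -0.035, 0.005]
force: [0.0, -0.8, -0.3]
opening: 0.639
grasp_force: 21.3
shift [-0.0985 -0.7993 -0.0489] turn [ 0.0019 -0.003   0.0002] pos [ 0.4807 -0.4014  0.0529] F [ 0.01 -0.84 -0.29] open 0.639 t 2.775
```

```bash
python3 -c "
from h import *
go(.500,-.021,.15,-91.3)"
```

```text
shift [ 0.011  -0.3806 -0.0978] turn [ 0.0019 -0.003   0.0002] pos [ 0.4807 -0.4014  0.0529] F [ 0.01 -0.84 -0.29] open 0.639 t 2.775
```

```bash
python3 -m crank '[[[0,0,-0.03],[0,0,0],0.4],[[0,0,-0.07],[0,0,0],0.4],[[0.002,-0.03,-0.098],[0,0,0],0.4],[[0.004,-0.08,-0.098],[0,0,0],0.4],[[0.006,-0.13,-0.098],[0,0,0],0.4],[[0.008,-0.18,-0.098],[0,0,0],0.4],[[0.01,-0.23,-0.098],[0,0,0],0.4],[[0.011,-0.28,-0.098],[0,0,0],0.4],[[0.011,-0.33,-0.098],[0,0,0],0.4],[[0.011,-0.365,-0.098],[0,0,0],0.4],[[0.011,-0.38,-0.098],[0,0,0],0.4],[[0.011,-0.38,-0.098],[0,0,0],0.4]]';  python3 -c "
from h import *
import h
p,d=arm.grab_frame('side');cv2.imwrite('pics/s2.png',cv2.resize(p[150:350,200:360,::-1],None,fx=3,fy=3))
go(.500,-.021,.034,-91.3)"
```

```text
time: 4.28
tool_pos: [0.4992, -0.0206, 0.1485]
tcp_rot: [-3.141, 0.033, -0.0]
force: [-0.4, -1.2, -1.2]
opening: 0.638
grasp_force: 21.5
shift [ 0.0009 -0.0007  0.1144] turn [ 0.0003 -0.0001  0.0002] pos [ 0.4991 -0.0217  0.1484] F [-0.35 -0.55 -0.81] open 0.642 t 4.325
```

View pics/s2.png

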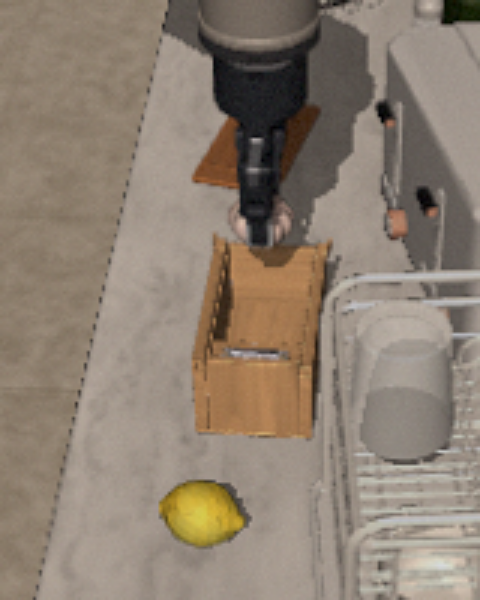

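The garlic is held at crop (260,222), above the keeper (crop 195-330, 240-435). Lowering it.

```bash
python3 -m crank '[[[0.001,0,0.03],[0,0,0],0.4],[[0.001,0,0.055],[0,0,0],0.4],[[0.001,0,0.075],[0,0,0],0.4],[[0.001,0,0.09],[0,0,0],0.4],[[0.001,0,0.1],[0,0,0],0.4],[[0.001,0,0.108],[0,0,0],0.4],[[0.001,0,0.113],[0,0,0],0.4],[[0.001,0,0.113],[0,0,0],0.4]]';  python3 -m crank '[[[0,0,0.001],[0,0,0],0.4],[[0,0,0.002],[0,0,0],0.4],[[0,0,0.002],[0,0,0],0.4]]'
```

```text
time: 5.32
tool_pos: [0.5001, -0.0209, 0.0353]
tcp_rot: [-3.141, 0.035, 0.0]
force: [0.0, -0.1, -0.1]
opening: 0.637
grasp_force: 21.5
time: 5.7
tool_pos: [0.5001, -0.0209, 0.0334]
tcp_rot: [-3.141, 0.035, -0.0]
force: [0.6, -0.9, -0.6]
opening: 0.639
grasp_force: 21.5
```

```bash
python3 -m crank '[[[0,0,0.001],[0,0,0],0.4],[[0,0,0.001],[0,0,0],0.4]]'; python3 -m crank '[[[0,0,0.001],[0,0,0],0.4],[[0,0,0.001],[0,0,0],0.4]]'
```

```text
time: 5.95
tool_pos: [0.5001, -0.0209, 0.0323]
tcp_rot: [-3.141, 0.035, 0.0]
force: [-0.0, -0.7, -0.1]
opening: 0.638
grasp_force: 21.5
time: 6.2
tool_pos: [0.5, -0.0209, 0.0312]
tcp_rot: [-3.141, 0.035, 0.0]
force: [0.0, -0.0, 0.4]
opening: 0.639
grasp_force: 21.5
```

```bash
python3 -m crank '[[[0,0,0.0005],[0,0,0],0.4],[[0,0,0.0005],[0,0,0],0.4]]'
```

```text
time: 6.45
tool_pos: [0.5001, -0.0209, 0.0308]
tcp_rot: [-3.141, 0.035, 0.0]
force: [-0.4, -0.1, -0.6]
opening: 0.636
grasp_force: 21.5
```

```bash
python3 -m crank '[[[0,0,0.0007],[0,0,0],0.4],[[0,0,0.0007],[0,0,0],0.4]]';python3 -m crank '[[[0,0,0.0007],[0,0,0],0.4],[[0,0,0.0007],[0,0,0],0.4]]'
```

```text
time: 6.7
tool_pos: [0.5002, -0.0209, 0.0306]
tcp_rot: [-3.141, 0.035, -0.0]
force: [-3.0, -0.8, 12.7]
opening: 0.641
grasp_force: 22.2
time: 6.95
tool_pos: [0.5003, -0.0209, 0.0303]
tcp_rot: [-3.141, 0.035, -0.001]
force: [-6.8, 0.3, 23.2]
opening: 0.638
grasp_force: 22.8
```

```bash
python3 -m crank '[[[0,0,-0.0013],[0,0,0],0.4],[[0,0,-0.0013],[0,0,0],0.72],[[0,0,-0.0013],[0,0,0],0.8],[[0,0,-0.0013],[0,0,0],0.85],[[0,0,-0.0013],[0,0,0],0.88],[[0,0,-0.01],[0,0,0],0.88],[[0,0,-0.03],[0,0,0],0.88],[[0,0,-0.06],[0,0,0],0.88],[[0,0,-0.1],[0,0,0],0.88],[[0,0,-0.13],[0,0,0],0.88],[[0,0,-0.13],[0,0,0],0.88]]'; python3 -c "
from h import *
p,d=arm.grab_frame('side');cv2.imwrite('pics/s3.png',cv2.resize(p[200:320,230:350,::-1],None,fx=4,fy=4))
go(.4794,.3482,.12,-103.2)"
```

```text
time: 8.32
tool_pos: [0.5013, -0.0209, 0.1621]
tcp_rot: [-3.141, 0.035, -0.007]
force: [0.7, -0.7, -0.4]
opening: 0.88
grasp_force: 0.0
shift [-0.0295 -0.3686  0.0407] turn [-0.0005 -0.0023  0.208 ] pos [ 0.5006 -0.0209  0.1607] F [-0.23  0.13  0.3 ] open 0.88 t 8.375
```

View pics/s3.png

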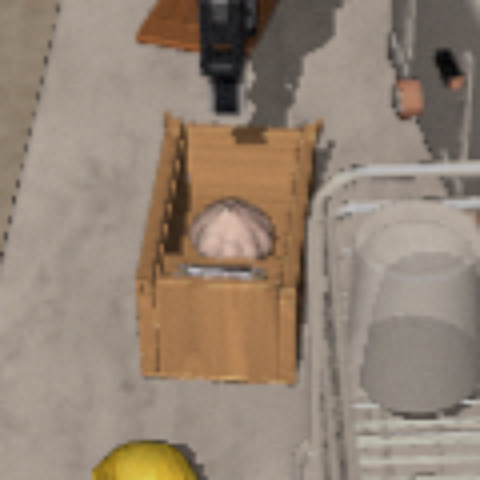

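The garlic stands upright in the keeper at crop (232,228), below the ledges. Now the lid.

```bash
python3 -m crank '[[[-0.004,-0.05,0],[0,0,0.05],0.6],[[-0.008,-0.1,0],[0,0,0.1],0.6],[[-0.012,-0.15,0],[0,0,0.15],0.6],[[-0.016,-0.2,0],[0,0,0.2],0.6],[[-0.02,-0.25,0],[0,0,0.208],0.6],[[-0.024,-0.3,0.01],[0,0,0.208],0.6],[[-0.028,-0.35,0.03],[0,0,0.208],0.6],[[-0.0295,-0.3686,0.0407],[0,0,0.208],0.6],[[-0.0295,-0.3686,0.0407],[0,0,0.208],0.6],[[-0.0295,-0.3686,0.0407],[0,0,0.208],0.6]]'; python3 -c "
from h import *
p,d=arm.grab_frame('top');cv2.imwrite('pics/t4.png',cv2.resize(p[230:320,150:270,::-1],None,fx=5,fy=5))
go(.4794,.3482,.018,-103.2)"
```

```text
time: 9.62
tool_pos: [0.4791, 0.3467, 0.1187]
tcp_rot: [3.12, -0.363, -0.0]
force: [0.8, 0.3, -0.0]
opening: 0.596
grasp_force: 0.0
shift [-0.0004 -0.0015  0.101 ] turn [ 0.0005 -0.0004 -0.0017] pos [0.4794 0.3467 0.119 ] F [0.47 0.72 0.98] open 0.604 t 9.675
```

View pics/t4.png

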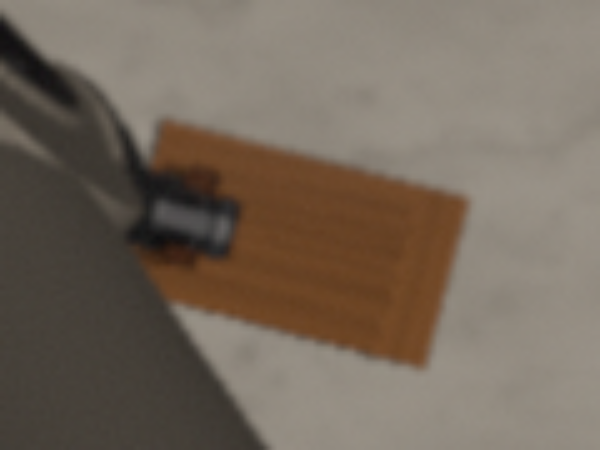

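The gripper sits over the bar near crop (190,218), square to the lid. Descend and grip.

```bash
python3 -m crank '[[[0,-0.0015,0.03],[0,0,0],0.6],[[0,-0.0015,0.06],[0,0,0],0.6],[[0,-0.0015,0.085],[0,0,0],0.5],[[0,-0.0015,0.1],[0,0,0],0.4],[[0,-0.0015,0.1],[0,0,0],0.3],[[0,-0.0015,0.1],[0,0,0],0.2],[[0,-0.0015,0.1],[0,0,0],0.05],[[0,-0.0015,0.1],[0,0,0],0.05],[[0,-0.0015,0.1],[0,0,0],0.05]]' 40; python3 -c "
from h import *
go(.4794,.3482,.018,-103.2)"
```

```text
time: 10.8
tool_pos: [0.4798, 0.3501, 0.0199]
tcp_rot: [-3.12, 0.361, -0.002]
force: [-0.0, -1.5, 7.6]
opening: 0.151
grasp_force: 40.3
shift [0.0001 0.0019 0.0019] turn [-0.0013 -0.0012 -0.    ] pos [0.4798 0.3501 0.0199] F [-0.05 -1.47  7.57] open 0.151 t 10.8
```

```bash
python3 -m crank '[[[0,0,-0.005],[0,0,0],0.05],[[0,0,-0.03],[0,0,0],0.05],[[0,0,-0.07],[0,0,0],0.05],[[0,0,-0.1],[0,0,0],0.05],[[0,0,-0.11],[0,0,-0.05],0.05],[[0,0,-0.11],[0,0,-0.1],0.05],[[0,0,-0.11],[0,0,-0.15],0.05],[[0,0,-0.11],[0,0,-0.2],0.05],[[0,0,-0.11],[0,0,-0.208],0.05],[[0,0,-0.11],[0,0,-0.208],0.05]]'; python3 -c "
from h import *
go(.505,.197,.13,-91.3)
p,d=arm.grab_frame('top');np.savez('t5.npz',p=p,d=d);cv2.imwrite('pics/t5.png',cv2.resize(p[210:330,150:310,::-1],None,fx=5,fy=5))"
```

```text
time: 12.05
tool_pos: [0.4792, 0.3497, 0.129]
tcp_rot: [-3.141, 0.037, -0.0]
force: [-0.0, -0.6, -1.4]
opening: 0.151
grasp_force: 39.2
shift [ 0.0294  0.152  -0.001 ] turn [-0.0002 -0.0001 -0.0006] pos [0.4792 0.3497 0.129 ] F [-0.03 -0.57 -1.35] open 0.151 t 12.05
```

View pics/t5.png

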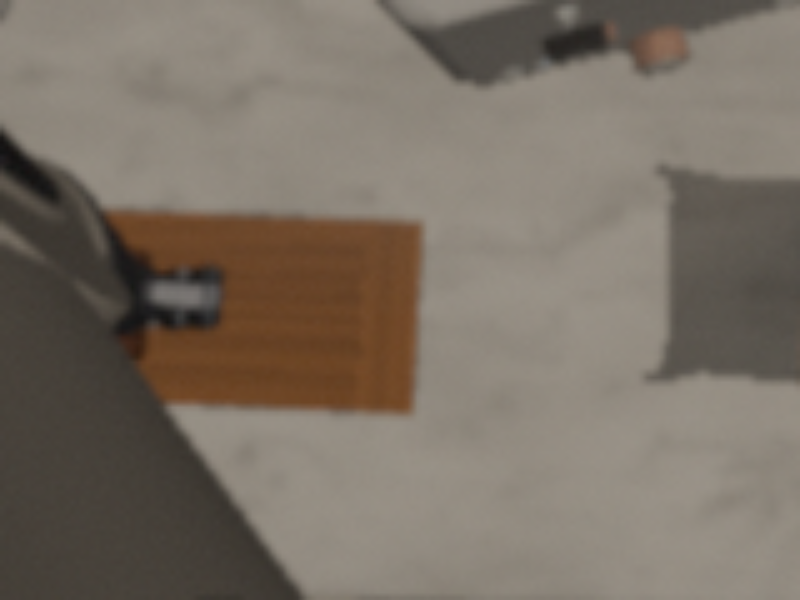

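The lid is held level and square; its nose corners are at crop (421,223) and (411,412). I move up to the mouth and measure lid and keeper in one picture.

```bash
python3 -m crank '[[[0.008,0.04,-0.001],[0,0,0],0.05],[[0.016,0.08,0],[0,0,0],0.05],[[0.024,0.12,0.01],[0,0,0],0.05],[[0.0294,0.15,0.024],[0,0,0],0.05],[[0.0294,0.152,0.025],[0,0,0],0.05],[[0.0294,0.152,0.025],[0,0,0],0.05],[[0.0294,0.152,0.025],[0,0,0],0.05]]'; python3 -c "
from h import *
go(.505,.197,.105,-91.3)
p,d=arm.grab_frame('top');np.savez('t6.npz',p=p,d=d);cv2.imwrite('pics/t6.png',cv2.resize(p[225:305,230:395,::-1],None,fx=4.8,fy=4.8,interpolation=2))"
```

```text
time: 12.98
tool_pos: [0.5051, 0.1983, 0.1041]
tcp_rot: [-3.141, 0.033, -0.001]
force: [-0.1, -0.2, -1.6]
opening: 0.158
grasp_force: 39.2
shift [-0.0001  0.0013 -0.0009] turn [-0.0007 -0.0005  0.0016] pos [0.5051 0.1983 0.1041] F [-0.08 -0.19 -1.59] open 0.158 t 12.975
```

View pics/t6.png

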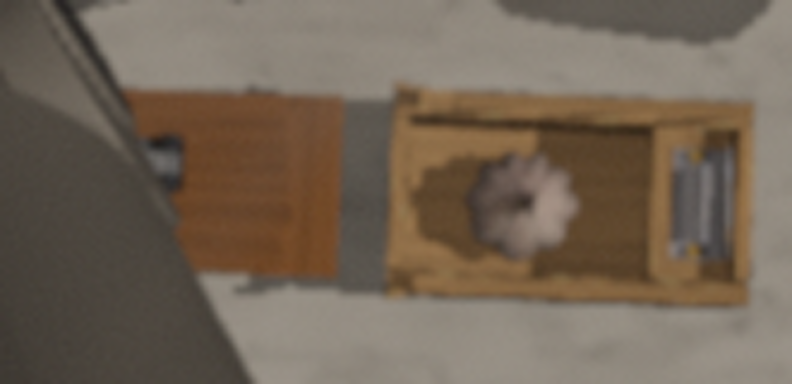

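```bash
python3 -m crank '[[[-0.0007,0.01,0.003],[0,0,0],0.05],[[-0.0007,0.02,0.006],[0,0,0],0.05],[[-0.0007,0.027,0.006],[0,0,0],0.05],[[-0.0007,0.03,0.006],[0,0,0],0.05],[[-0.0007,0.03,0.008],[0,0,0],0.05],[[-0.0007,0.03,0.009],[0,0,0],0.05],[[-0.0007,0.03,0.01],[0,0,0],0.05],[[-0.0007,0.03,0.01],[0,0,0],0.05]]';python3 -m crank '[[[0,0,0.0005],[0,0,0],0.05],[[0,0,0.001],[0,0,0],0.05],[[0,0,0.001],[0,0,0],0.05]]'
```

```text
time: 14.02
tool_pos: [0.5037, 0.1673, 0.0937]
tcp_rot: [-3.141, 0.035, 0.0]
force: [0.3, 0.3, -0.7]
opening: 0.149
grasp_force: 39.3
time: 14.4
tool_pos: [0.5038, 0.1671, 0.0927]
tcp_rot: [-3.141, 0.035, -0.0]
force: [0.2, 0.2, -1.6]
opening: 0.15
grasp_force: 39.3
```

```bash
python3 -m crank '[[[0,0.001,0],[0,0,0],0.05],[[0,0.002,0],[0,0,0],0.05],[[0,0.003,0],[0,0,0],0.05],[[0,0.004,0],[0,0,0],0.05],[[0,0.005,0],[0,0,0],0.05],[[0,0.005,0],[0,0,0],0.05]]';python3 -m crank '[[[0,0.001,0],[0,0,0],0.05],[[0,0.002,0],[0,0,0],0.05],[[0,0.003,0],[0,0,0],0.05],[[0,0.004,0],[0,0,0],0.05],[[0,0.005,0],[0,0,0],0.05],[[0,0.005,0],[0,0,0],0.05]]';python3 -c "
from h import *
print(arm.state()['ft_torque'])
p,d=arm.grab_frame('side');cv2.imwrite('pics/s7.png',cv2.resize(p[180:310,220:340,::-1],None,fx=4.5,fy=4.5))"
```

```text
time: 15.15
tool_pos: [0.5037, 0.162, 0.0927]
tcp_rot: [-3.141, 0.035, -0.0]
force: [-0.6, 0.1, -0.9]
opening: 0.148
grasp_force: 39.3
time: 15.9
tool_pos: [0.5036, 0.1571, 0.0928]
tcp_rot: [-3.141, 0.035, -0.0]
force: [0.6, -0.1, -0.6]
opening: 0.153
grasp_force: 39.3
[0.05026066 0.00126943 0.00668978]
```

View pics/s7.png

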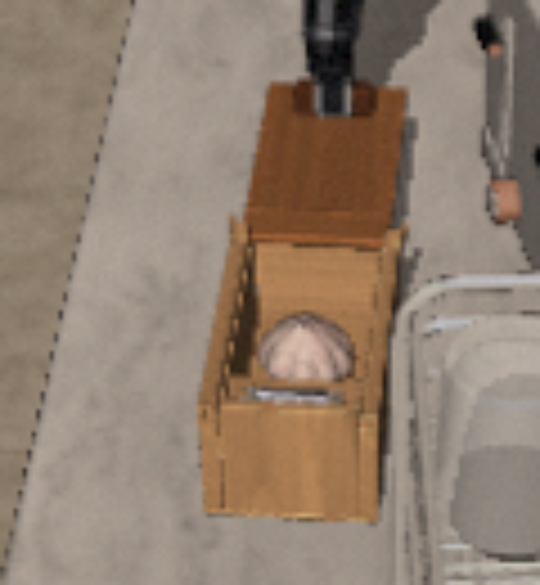

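Nose front edge at crop (318,240), between the rails, no contact force. Continuing inward.

```bash
for i in 1 2; do python3 -m crank '[[[0,0.002,0],[0,0,0],0.05],[[0,0.004,0],[0,0,0],0.05],[[0,0.006,0],[0,0,0],0.05],[[0,0.008,0],[0,0,0],0.05],[[0,0.01,0],[0,0,0],0.05],[[0,0.01,0],[0,0,0],0.05]]'; python3 -c "
from h import *
print(arm.state()['ft_torque'].round(3))"; done
```

```text
time: 16.7
tool_pos: [0.5033, 0.1469, 0.0927]
tcp_rot: [-3.141, 0.035, 0.0]
force: [0.1, -0.4, -1.7]
opening: 0.15
grasp_force: 39.3
[ 0.043  0.016 -0.047]
time: 17.45
tool_pos: [0.5031, 0.137, 0.0928]
tcp_rot: [-3.141, 0.035, -0.0]
force: [-0.9, -0.2, -1.1]
opening: 0.155
grasp_force: 39.3
[-0.033 -0.03   0.042]
```

```bash
for i in 1 2; do python3 -m crank '[[[0,0.002,0],[0,0,0],0.05],[[0,0.004,0],[0,0,0],0.05],[[0,0.006,0],[0,0,0],0.05],[[0,0.008,0],[0,0,0],0.05],[[0,0.01,0],[0,0,0],0.05],[[0,0.012,0],[0,0,0],0.05],[[0,0.014,0],[0,0,0],0.05],[[0,0.016,0],[0,0,0],0.05],[[0,0.018,0],[0,0,0],0.05],[[0,0.02,0],[0,0,0],0.05],[[0,0.02,0],[0,0,0],0.05]]'; python3 -c "
from h import *
print(arm.state()['ft_torque'].round(3))"; done
```

```text
time: 18.82
tool_pos: [0.5026, 0.117, 0.0927]
tcp_rot: [3.141, -0.035, -0.0]
force: [0.4, 0.3, -0.5]
opening: 0.153
grasp_force: 39.3
[ 0.021 -0.003  0.011]
time: 20.2
tool_pos: [0.5022, 0.097, 0.0927]
tcp_rot: [3.141, -0.035, 0.0]
force: [-1.2, 0.3, -1.1]
opening: 0.151
grasp_force: 39.3
[ 0.016  0.003 -0.011]
```

```bash
for i in 1 2; do python3 -m crank '[[[0,0.002,0],[0,0,0],0.05],[[0,0.004,0],[0,0,0],0.05],[[0,0.006,0],[0,0,0],0.05],[[0,0.008,0.0001],[0,0,0],0.05],[[0,0.01,0.0001],[0,0,0],0.05],[[0,0.012,0.0002],[0,0,0],0.05],[[0,0.014,0.0002],[0,0,0],0.05],[[0,0.016,0.0003],[0,0,0],0.05],[[0,0.018,0.0003],[0,0,0],0.05],[[0,0.02,0.0003],[0,0,0],0.05],[[0,0.02,0.0003],[0,0,0],0.05]]'; python3 -c "
from h import *
print(arm.state()['ft_torque'].round(3))"; done
```

```text
time: 21.58
tool_pos: [0.5018, 0.077, 0.0924]
tcp_rot: [-3.141, 0.035, 0.0]
force: [0.2, 0.6, -0.3]
opening: 0.151
grasp_force: 39.3
[-0.022 -0.097  0.036]
time: 22.95
tool_pos: [0.5013, 0.057, 0.0921]
tcp_rot: [-3.141, 0.035, 0.0]
force: [0.4, -0.3, -1.4]
opening: 0.154
grasp_force: 39.3
[ 0.066 -0.045  0.016]
```

```bash
python3 -m crank '[[[0,0.002,0],[0,0,0],0.05],[[0,0.004,0],[0,0,0],0.05],[[0,0.006,0],[0,0,0],0.05],[[0,0.008,0],[0,0,0],0.05],[[0,0.01,0],[0,0,0],0.05],[[0,0.012,0],[0,0,0],0.05],[[0,0.012,0],[0,0,0],0.05]]';for i in 1 2 3 4; do python3 -m crank '[[[0,0.001,0],[0,0,0],0.05],[[0,0.002,0],[0,0,0],0.05],[[0,0.002,0],[0,0,0],0.05]]' | egrep 'pos|force'; done
```

```text
time: 23.82
tool_pos: [0.5011, 0.045, 0.0921]
tcp_rot: [-3.141, 0.035, -0.0]
force: [-0.3, -0.1, -1.1]
opening: 0.157
grasp_force: 39.3
tool_pos: [0.501, 0.0431, 0.0921]
force: [-0.6, 0.7, -1.6]
grasp_force: 39.3
tool_pos: [0.501, 0.0411, 0.0922]
force: [-0.4, 0.2, -0.6]
grasp_force: 39.3
tool_pos: [0.5009, 0.0391, 0.0921]
force: [0.2, -0.1, -1.1]
grasp_force: 39.3
tool_pos: [0.5009, 0.037, 0.0921]
force: [-0.3, 0.0, -1.2]
grasp_force: 39.3
```

```bash
for i in 1 2 3 4; do python3 -m crank '[[[0,0.001,0],[0,0,0],0.05],[[0,0.002,0],[0,0,0],0.05],[[0,0.002,0],[0,0,0],0.05]]' | egrep 'pos|force:'; done
```

```text
tool_pos: [0.5008, 0.0351, 0.0921]
force: [-0.6, 0.2, -2.0]
grasp_force: 39.3
tool_pos: [0.5008, 0.0331, 0.0922]
force: [0.0, 0.6, -1.2]
grasp_force: 39.3
tool_pos: [0.5008, 0.0311, 0.0922]
force: [1.0, -0.3, -0.9]
grasp_force: 39.3
tool_pos: [0.5007, 0.0291, 0.0921]
force: [-0.7, 0.0, -1.2]
grasp_force: 39.3
```

```bash
for i in 1 2 3 4; do python3 -m crank '[[[0,0.001,0],[0,0,0],0.05],[[0,0.001,0],[0,0,0],0.05]]' | egrep 'pos|force:'; done
```

```text
tool_pos: [0.5007, 0.0281, 0.0921]
force: [-0.8, 0.4, -1.5]
grasp_force: 39.3
tool_pos: [0.5007, 0.0271, 0.0922]
force: [-0.0, 0.5, -0.8]
grasp_force: 39.3
tool_pos: [0.5007, 0.0262, 0.0922]
force: [0.6, -0.1, 0.8]
grasp_force: 39.4
tool_pos: [0.5007, 0.0252, 0.0922]
force: [0.6, 0.8, 1.3]
grasp_force: 39.6
```

```bash
for i in 1 2 3 4 5; do python3 -m crank '[[[0,0.001,0],[0,0,0],0.05],[[0,0.001,0],[0,0,0],0.05]]' | egrep 'pos|force:'; done
```

```text
tool_pos: [0.5007, 0.0242, 0.0922]
force: [0.9, 0.9, 1.3]
grasp_force: 39.7
tool_pos: [0.5006, 0.0232, 0.0922]
force: [-0.7, 3.2, 2.3]
grasp_force: 39.7
tool_pos: [0.5006, 0.0222, 0.0921]
force: [1.5, 3.7, 2.1]
grasp_force: 39.8
tool_pos: [0.5006, 0.0212, 0.0921]
force: [0.8, 4.2, 2.7]
grasp_force: 39.8
tool_pos: [0.5005, 0.0202, 0.0921]
force: [-0.1, 5.0, 3.0]
grasp_force: 39.8
```

```bash
for i in 1 2 3 4 5 6; do python3 -m crank '[[[0,0.001,0],[0,0,0],0.05],[[0,0.001,0],[0,0,0],0.05]]' | egrep 'pos|force:'; done
```

```text
tool_pos: [0.5006, 0.0192, 0.0922]
force: [-0.5, 4.6, 2.9]
grasp_force: 39.9
tool_pos: [0.5005, 0.0179, 0.0922]
force: [0.4, 3.3, 3.6]
grasp_force: 40.0
tool_pos: [0.5005, 0.0169, 0.0922]
force: [-0.1, 2.1, 4.8]
grasp_force: 40.1
tool_pos: [0.5005, 0.0161, 0.0922]
force: [0.4, 2.9, 5.3]
grasp_force: 40.2
tool_pos: [0.5005, 0.0151, 0.0922]
force: [0.2, 2.1, 4.6]
grasp_force: 40.2
tool_pos: [0.5004, 0.0134, 0.0922]
force: [0.5, -1.9, 5.6]
grasp_force: 40.3
```

```bash
for i in 1 2 3 4; do python3 -m crank '[[[0,0.0005,0],[0,0,0],0.05],[[0,0.0005,0],[0,0,0],0.05]]' | egrep 'pos|force:'; done
```

```text
tool_pos: [0.5004, 0.0128, 0.0922]
force: [0.3, -1.1, 6.0]
grasp_force: 40.3
tool_pos: [0.5003, 0.0124, 0.0921]
force: [0.9, -3.4, 4.5]
grasp_force: 40.1
tool_pos: [0.5003, 0.0123, 0.0921]
force: [-0.3, -2.8, 5.1]
grasp_force: 40.0
tool_pos: [0.5003, 0.0121, 0.0921]
force: [-0.4, -1.9, 3.4]
grasp_force: 39.9
```

```bash
for i in 1 2 3 4; do python3 -m crank '[[[0,0.0003,0],[0,0,0],0.05],[[0,0.0003,0],[0,0,0],0.05]]' | egrep 'pos|force:'; done
```

```text
tool_pos: [0.5002, 0.0119, 0.0921]
force: [0.5, -1.3, 0.7]
grasp_force: 39.7
tool_pos: [0.5002, 0.0116, 0.092]
force: [0.2, -0.4, 0.8]
grasp_force: 39.5
tool_pos: [0.5002, 0.0114, 0.0921]
force: [0.4, -0.1, -1.2]
grasp_force: 39.3
tool_pos: [0.5003, 0.0112, 0.0921]
force: [-0.5, 2.5, -0.4]
grasp_force: 39.3
```

```bash
for i in 1 2 ; do python3 -m crank '[[[0,0.0002,0],[0,0,0],0.05],[[0,0.0002,0],[0,0,0],0.05]]' | egrep 'pos|force:'; done
```

```text
tool_pos: [0.5004, 0.0112, 0.0922]
force: [0.8, 5.0, 0.3]
grasp_force: 39.4
tool_pos: [0.5004, 0.0111, 0.0922]
force: [-0.2, 6.7, -0.1]
grasp_force: 39.5
```

```bash
for i in 1 2 ; do python3 -m crank '[[[0,0.0002,0],[0,0,0],0.05],[[0,0.0002,0],[0,0,0],0.05]]' | egrep 'pos|force:'; done; python3 -m crank '[[[0,0,0],[0,0,0],0.05]]' | egrep 'pos|force:'
```

```text
tool_pos: [0.5004, 0.0111, 0.0922]
force: [0.0, 7.7, 0.3]
grasp_force: 39.5
tool_pos: [0.5004, 0.0111, 0.0922]
force: [-0.2, 8.3, 0.1]
grasp_force: 39.5
tool_pos: [0.5004, 0.0111, 0.0922]
force: [-0.2, 8.6, 0.7]
grasp_force: 39.5
```

```bash
python3 -m crank '[[[0,0.0003,0],[0,0,0],0.05],[[0,0.0003,0],[0,0,0],0.05]]' | egrep 'pos|force:';  python3 -m crank '[[[0,0.0002,0],[0,0,0],0.05],[[0,0.0002,0],[0,0,0],0.05],[[0,0.0002,0],[0,0,0],0.05]]' | egrep 'pos|force:'
```

```text
tool_pos: [0.5005, 0.0111, 0.0923]
force: [-0.5, 10.9, -0.2]
grasp_force: 39.5
tool_pos: [0.5005, 0.0111, 0.0923]
force: [-1.1, 12.0, 1.3]
grasp_force: 39.6
```

```bash
python3 -m crank '[[[0,0.0002,0],[0,0,0],0.05],[[0,0.0002,0],[0,0,0],0.05],[[0,0.0002,0],[0,0,0],0.05]]' | egrep 'pos|force:';  python3 -m crank '[[[0,0,0],[0,0,0],0.05],[[0,0,0],[0,0,0],0.05],[[0,0,0],[0,0,0],0.05]]' | egrep 'pos|force:'
```

```text
tool_pos: [0.5005, 0.011, 0.0923]
force: [-0.0, 12.1, 0.6]
grasp_force: 39.6
tool_pos: [0.5005, 0.0111, 0.0923]
force: [-0.6, 13.0, 1.3]
grasp_force: 39.6
```

```bash
python3 -m crank '[[[0,0.0001,0],[0,0,0],0.05],[[0,0.0001,0],[0,0,0],0.05],[[0,0.0001,0],[0,0,0],0.05]]' | egrep 'pos|force:';  python3 -m crank '[[[0,0,0],[0,0,0],0.05],[[0,0,0],[0,0,0],0.05]]' | egrep 'pos|force:';  python3 -m crank '[[[0,0,0],[0,0,0],0.05],[[0,0,0],[0,0,0],0.05]]' | egrep 'pos|force:'
```

```text
tool_pos: [0.5005, 0.011, 0.0923]
force: [0.0, 12.7, -0.1]
grasp_force: 39.7
tool_pos: [0.5005, 0.011, 0.0923]
force: [-0.7, 12.4, 0.9]
grasp_force: 39.7
tool_pos: [0.5005, 0.011, 0.0923]
force: [-0.1, 13.3, 0.4]
grasp_force: 39.7
```

```bash
python3 -m crank '[[[0,0.0001,0],[0,0,0],0.05],[[0,0.0001,0],[0,0,0],0.05],[[0,0.0001,0],[0,0,0],0.05],[[0,0.0001,0],[0,0,0],0.05]]' | egrep 'pos|force:';  python3 -m crank '[[[0,-0.0004,0],[0,0,0],0.05],[[0,-0.0008,0],[0,0,0],0.05],[[0,-0.0008,0],[0,0,0],0.05]]' | egrep 'pos|force:'
```

```text
tool_pos: [0.5005, 0.011, 0.0923]
force: [-0.3, 12.5, 0.9]
grasp_force: 39.7
tool_pos: [0.5004, 0.0111, 0.0922]
force: [-1.2, 8.4, -0.2]
grasp_force: 39.6
```

```bash
python3 -m crank '[[[0,0.0004,0],[0,0,0],0.05],[[0,0.0008,0],[0,0,0],0.05],[[0,0.001,0],[0,0,0],0.05],[[0,0.001,0],[0,0,0],0.05]]' | egrep 'pos|force:';  for i in 1 2 3; do python3 -m crank '[[[0,0,0],[0,0,0],0.05]]' | egrep 'force:';done
```

```text
tool_pos: [0.5005, 0.011, 0.0923]
force: [-0.9, 14.4, 0.1]
grasp_force: 39.7
force: [-0.8, 15.3, -0.2]
grasp_force: 39.7
force: [-0.8, 14.3, 0.1]
grasp_force: 39.7
force: [-1.0, 13.9, 0.6]
grasp_force: 39.7
```

```bash
python3 -m crank '[[[0,-0.0002,0],[0,0,0],0.05],[[0,-0.0002,0],[0,0,0],0.05],[[0,-0.0002,0],[0,0,0],0.05]]' | egrep 'pos|force:'; python3 -m crank '[[[0,-0.0005,0],[0,0,0],0.05],[[0,-0.001,0],[0,0,0],0.05],[[0,-0.0015,0],[0,0,0],0.05],[[0,-0.0018,0],[0,0,0],0.05],[[0,-0.0018,0],[0,0,0],0.05]]' | egrep 'pos|force:'
```

```text
tool_pos: [0.5005, 0.011, 0.0923]
force: [-0.3, 14.1, 0.7]
grasp_force: 39.7
tool_pos: [0.5003, 0.0112, 0.0922]
force: [-0.6, 5.4, -1.9]
grasp_force: 39.6
```

Held at about 14 N, and most of the load is now backed off. Next: release, rise and check.

```bash
python3 -m crank '[[[0,-0.0006,0],[0,0,0],0.05],[[0,-0.0006,0],[0,0,0],0.1],[[0,-0.0006,0],[0,0,0],0.25],[[0,-0.0006,0],[0,0,0],0.4],[[0,-0.0006,0],[0,0,0],0.5],[[0,-0.0006,0],[0,0,0],0.5],[[0,-0.0006,-0.02],[0,0,0],0.5],[[0,-0.0006,-0.06],[0,0,0],0.5],[[0,-0.0006,-0.11],[0,0,0],0.5],[[0,-0.0006,-0.15],[0,0,0],0.5],[[0,-0.0006,-0.15],[0,0,0],0.5]]'; python3 -c "
from h import *
p,d=arm.grab_frame('side');p2,_=arm.grab_frame('top')
a=cv2.resize(p[180:310,220:340,::-1],None,fx=4,fy=4);b=cv2.resize(p2[225:305,280:400,::-1],(480,320))
cv2.imwrite('pics/f8.png',cv2.resize(np.vstack([a,b]),None,fx=.7,fy=.7)[:600])"
```

```text
time: 40.08
tool_pos: [0.5017, 0.0118, 0.2451]
tcp_rot: [-3.141, 0.035, -0.008]
force: [0.5, -0.5, -0.6]
opening: 0.5
grasp_force: 0.0
```

View pics/f8.png

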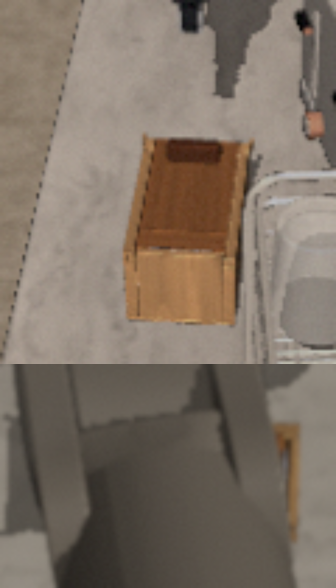

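The side view shows the lid closed flush between the rails (bar at (193,150)) and the gripper clear above it. Handing in.

```bash
python3 -c "
from plant import arm
print(arm.close_job())"
```

```text
the job is handed in; nothing more can be done
None
```

The garlic is in the keeper and the lid is snapped shut and released, pressed home at about 14 N (one reading 15.3 N); setting the garlic down, I read about 23 N on the keeper floor for a moment, above your 20 N limit.

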